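Shut down the roller coater and lay the scraper back on the tool board

ROBOT

A 7-joint arm with a two-finger parallel gripper is mounted at the origin on the work surface. World frame = base frame: x ahead of the robot, y to its left, z up, the work surface at z = 0. Lengths are in mm, angles in rad, forces in N, time in s.
With the tool pointing down it reaches from about 400 to 850 mm from the base axis. Payload 4.5 kg.
Tool frame: the origin (TCP) lies midway between the tips of the shut fingers; the grasp point (between the pads) lies 19 mm behind it; z points along the fingers, y is the line along which they close (so a half turn about z gives the same grasp; the last joint's range is limited). The gripper opens to 88 mm and grips with 3 to 60 N. Pads are 18 mm wide; open, the fingers measure 123 mm over their backs; the gripper's body (75 mm by 187 mm) begins 45 mm behind the grasp point.
Start: joints at [-1.274, 0.689, -0.195, 1.565, 0.157, 0.902, -0.215], TCP at [162.345, 603.574, 201.943] pointing down, gripper open.
Joint ranges: [-3.01, 3.01], [-0.46, 2.08], [-1.47, 1.51], [0.13, 2.56], [-1, 4.14], [0.04, 2.09], [-2.66, 2.66]. Speed limits (rad/s): [2.57, 2.57, 3.14, 3.14, 3.14, 3.14, 3.14].

INTERFACE

Orientations are given as [roll, pitch, yaw] about the fixed x, y, z axes, in that order (R = Rz(yaw) Ry(pitch) Rx(roll)).
In Python, from workcell import ctrl, snapshot gives the robot as it stands.
- The arm moves only by the tool apply_moves, never from a script. Its arguments are lists of equal length, an entry for each row: "dp": the shift along the tool's x, y, z in units of 40 mm (1.0 is 40 mm), a list of three; "dr": the turn, a rotation vector about the tool's x, y, z in units of 5 degrees (1.0 is 5 degrees), a list of three; "claw": the finger opening in mm, from 0 to 88.1. In form: {"dp": [[x, y, z], ...], "dr": [[rx, ry, rz], ...], "claw": [claw, ...]}. A call has 1 to 10 rows; each row shifts and turns the commanded pose from where the row before left it, along the tool's axes as they then stand; what a row does not reach is not made up. A row lasts 1/12 s, in which the tool goes at most 41.7 mm and 7.16 degrees, less where a joint would pass 70% of its speed; a pose out of reach is approached as far as the arm can. A call is refused whole if a number of a shift passes 1 or a number of a turn 1, either way. A call with a gripper value outside its range is refused whole. The fingers move at their own pace and stop on an object; "grip_force" is the grip in N (left out, the last holds). Time passes only in rows, so rows that do not move let the fingers close. It gives the time, the measured TCP pose, the force, the opening and the grip force at its end, in the units of the state.
- ctrl.observe(): the state, without advancing time (a new reading comes with each control period).
- snapshot(name): name is "side" or "top"; returns a dict with "pixels" (384x512x3 uint8, blue, green, red), "range_z" (384x512 float32, mm along the optical axis (not along the pixel's ray), 0 where there is no reading), "intrinsics" (3x3 intrinsics, pixels), "rvec" (rotation vector, rad) and "tvec" (3), from world to camera coordinates, as OpenCV has them. Camera axes: x right, y down, z forward; pixel columns grow to the right and rows downward; lengths in mm; the calibration is good to about 2 mm. A picture is of the moment at which its call begins.
- ctrl.finish_job(): hands the job in; it is judged then, once.
The state is a dict: "clock": time; "q": joint angles; "dq": joint speeds; "tau": joint torques, N m; "tool_pos": TCP position; "orientation": TCP orientation; "wrist_force": force on the tool from outside, world axes, zero at the start; "wrist_torque": the same for the moment, N m; "gripper_width": finger opening in mm; "gripper_force": force on a finger pad.
Only numpy, scipy, OpenCV 4.12 (cv2) and the standard library are available. Lean on these libraries where they do the work, as an engineer would, in place of code of your own. Each camera call takes 0.05 s, during which the arm holds its last target. There are 200 camera calls.

TASK

The rollers are clean, so shut the station down: turn the red isolator handle fully to off (its white stripe at the white mark) and lay the orange-handled scraper flat on its dark silhouette on the tool board, blade pointing the same way as its two neighbours, and let go. Set it down rather than dropping it, and leave the other two knives and the rolls of tape where they lie.

Things in the scene. Friction and masses are not known exactly. Their poses are not given: they have to be found in the camera images.
- scraper: Loose orange-handled scraper, 120 g, 206 mm long, flat on the table. Origin: on its underside, at the grip near the centre of mass; x to the blade, z up. Handle x = -95 to 25 mm, 20 mm high, 26 mm wide (22 mm from x = -13 on: grip there); neck to x = 40 mm, 18 mm wide; steel blade 4 mm thick, widening to 56 mm, ending at x = 103 mm.
- scraper_tip (a point): Middle of the scraper's blade edge, 103 mm along x from the scraper's origin.
- silhouette: The scraper's vacant place: a flat dark painted outline of it on the board's top (12 mm above the table), in one of the three lanes (which one varies). Origin and x axis as the scraper's: with the scraper laid right, the origins coincide and both x axes point the same way, to the blade end.
- silhouette_tip (a point): Middle of the blade edge of the painted outline, 103 mm along x from the silhouette's origin.
- board: Fixed tool board without a rim, 300 mm (its x) by 290 mm (its y), 12 mm thick, papered, with three lanes along its x marked with masking tape, lane centres at y = -90, 0 and +90 mm. Origin: centre of the underside.
- yellow_knife: Yellow-handled knife of the same form as the scraper, loose, lying in another lane of the board, blade to the board's +x. Same origin and axes as the scraper. Leave alone.
- wood_knife: Dark wooden-handled knife of the same form (blade 60 mm wide), loose, lying in another lane of the board, blade to the board's +x. Same origin and axes. Leave alone.
- isolator: Fixed grey isolator box, 100 x 100 x 55 mm with a yellow plate on top (top at 58 mm) that carries the handle. Origin: centre of the underside. A white mark on the plate at the box's own +x side is off, a green mark is on.
- isolator_handle (a joint): Angle of the red handle about the vertical axis, counter-clockwise from above: 0 is off (bar along the box's x axis, white stripe towards its +x side, against a stop), 1.05 is fully on (also a stop). It turns with light friction (about 0.08 N m) and stays where it is left. To switch off, turn it clockwise from above.
- isolator_grip (a point): Grip point of the red handle, on its turning axis, 82 mm above the table; its x axis runs along the bar towards the white-striped end and turns with it. The bar is 64 mm long, 16 mm wide, its top 94 mm and its underside 68 mm above the table; grip it across its width from above.
- tape_a: Loose roll of masking tape lying flat, 92 mm across, 25 mm high. Origin: centre of the underside. Leave alone.
- tape_b: As tape_a, another roll nearer the robot. Leave alone.
Things that resemble listed ones, but are neither listed nor needed, are in the scene too. What is shaped like the scraper but turquoise is not meant. Several things have the shape of the isolator; the one meant has the colours described above.

How it is judged (in metres and radians):
At the end, for the whole second after the job is handed in: The isolator handle is within 0.15 rad of off; the scraper lies released and still, flat (within 0.1 rad) on the board's top, its origin within 30 mm and its blade tip within 35 mm of the silhouette's, its length within 0.2 rad of the silhouette's and its blade to the same end (value of joint isolator_handle below 0.15 rad and horizontal distance between scraper and silhouette below 0.03 m and horizontal distance between scraper_tip and silhouette_tip below 0.035 m and angle between the x axis of scraper and the x axis of silhouette, either way round below 0.2 rad and angle between scraper's own z axis and vertical below 0.1 rad and z of scraper in the frame of silhouette below 0.006 m and linear speed of scraper below 0.02 m/s and contact force between the fingers and scraper below 0.1 N); the robot touches nothing.
It fails at once if the yellow or wooden-handled knife is moved by more than 30 mm (distance of any of yellow_knife, wood_knife from where it was at the start of the episode above 0.03 m).
It fails at once if a roll of tape is moved by more than 40 mm (distance of any of tape_a, tape_b from where it was at the start of the episode above 0.04 m).
It fails at once if the scraper is dropped: it falls free, untouched by the fingers, faster than 0.8 m/s (from higher than about 33 mm) (contact force between the fingers and scraper below 0.01 N and linear speed of scraper above 0.8 m/s).
It also fails if it takes over 53 s, if anything falls off the work surface, if the arm or the gripper's body presses on something with over 40 N, if the wrist force passes 120 N, or if a joint passes its speed limit or range.

## Working session

There is one attempt and no reset: what is moved stays moved. The work goes in short steps, Python scripts to look and compute and a tool call to move; the robot and the scene stay as the last step left them, time stands still between calls to the robot, and variables do not carry over. Pictures are saved under pics/ and viewed, at most 10 in all, crops included, and the job is handed in when it is done.

Besides the shell and the picture viewer there is one more tool, called after "Emit:" as name(argument=value, ...) on one line, values as JSON. apply_moves: Moves the arm, as the interface text tells. Its arguments: {"type":"object","properties":{"dp":{"type":"array","items":{"type":"array","items":{"type":"number"}}},"dr":{"type":"array","items":{"type":"array","items":{"type":"number"}}},"claw":{"type":"array","items":{"type":"number"}},"grip_force":{"type":"number"}},"required":["dp","dr","claw"]}

```bash
mkdir -p pics
cat > h.py <<'E'
import numpy as np, cv2
from workcell import ctrl, snapshot
def snap(n):
    s=snapshot(n); np.savez(f'{n}.npz',**s); return s
def load(n): return dict(np.load(f'{n}.npz'))
def world(s,uv,z=None):
    """pixels -> world points, on plane z (mm) or with the depth image"""
    uv=np.atleast_2d(np.array(uv,float)); K=s['intrinsics']; R=cv2.Rodrigues(s['rvec'])[0]; t=s['tvec'].ravel()
    d=np.c_[uv,np.ones(len(uv))]@np.linalg.inv(K).T
    c=-R.T@t; dw=d@R
    if z is None: k=s['range_z'][uv[:,1].round().astype(int),uv[:,0].round().astype(int)]
    else: k=(z-c[2])/dw[:,2]
    return c+dw*k[:,None]
E
python3 - <<'E'
from h import *
for n in('top','side'):
    s=snap(n); cv2.imwrite(f'pics/{n}0.png',cv2.resize(s['pixels'],(800,600),interpolation=cv2.INTER_CUBIC))
    print(n,world(s,[[256,192],[0,0],[511,0],[0,383],[511,383]],0).round())
print(ctrl.observe())
E
```

```text
top [[  512.   -30.     0.]
 [ 1418.  1061.     0.]
 [ 1331. -1184.     0.]
 [ -143.   902.     0.]
 [ -213.  -904.     0.]]
side [[ 514.   -6.    0.]
 [-423. 2331.    0.]
 [2811.  971.    0.]
 [-439. -406.    0.]
 [ 898. -962.    0.]]
{'clock': 0.1, 'q': array([-1.27418123,  0.68990139, -0.19451224,  1.56620565,  0.15728817,
        0.90250487, -0.21505428]), 'dq': array([-0.00158316, -0.00189371,  0.00119437, -0.00085419,  0.00096539,
       -0.00052312, -0.00094466]), 'tau': array([-2.23765011e-03, -5.28493524e+01, -1.27114154e+00, -1.53835899e+01,
       -5.25381567e-02,  2.04972763e-03,  6.35973151e-05]), 'tool_pos': array([162.26272864, 602.93395623, 201.19844936]), 'orientation': array([-3.13996611e+00,  1.13936817e-04,  2.87888206e+00]), 'wrist_force': array([ 0.1537603 , -0.06214659,  0.11770652]), 'wrist_torque': array([0.02630425, 0.00493603, 0.04445409]), 'gripper_force': 0.0, 'gripper_width': 87.68631882422724}
```

View pics/top0.png

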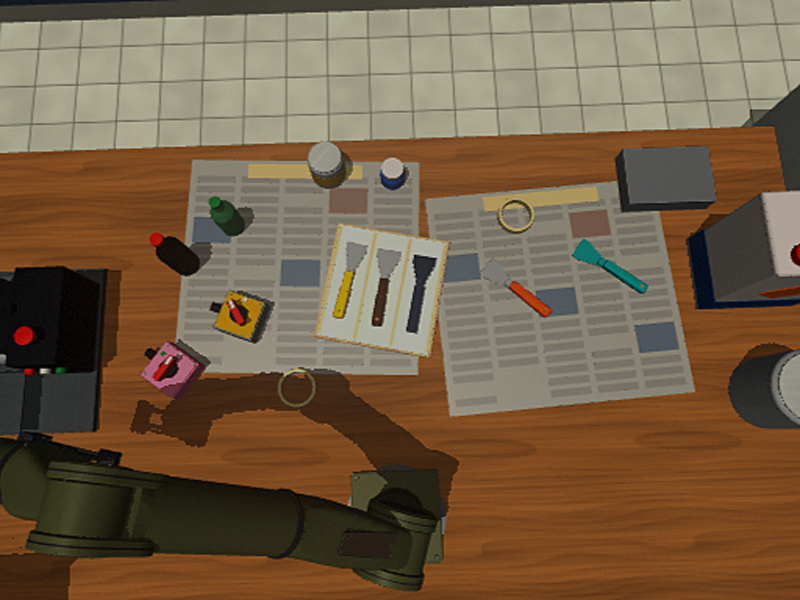

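View pics/side0.png

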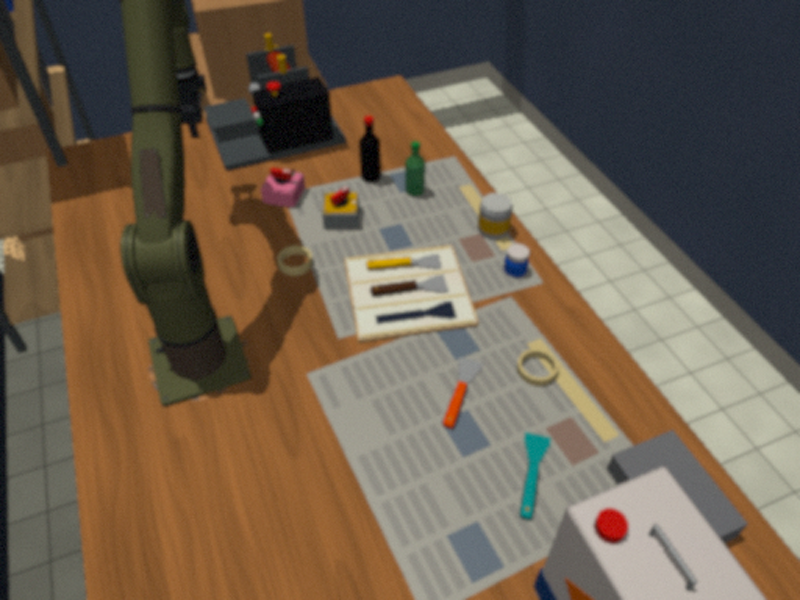

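The top picture shows the orange scraper at (520,288) and its turquoise lookalike at (610,267). The dark silhouette is at (421,292), in the right-hand lane. There are two isolators, yellow-plated on a grey box at (238,315) and pink at (170,368). The description fits the grey box with the yellow plate, so next I measure and crop that.

Run:
```python
from h import *
s=load('top'); im=s['pixels']; hsv=cv2.cvtColor(im,cv2.COLOR_BGR2HSV)
a=cv2.resize(im[175:230,125:185],(400,367),interpolation=cv2.INTER_CUBIC); b=cv2.resize(im[140:230,260:365],(400,343),interpolation=cv2.INTER_CUBIC)
cv2.imwrite('pics/crop.png',np.vstack([a,b])[:600] if 0 else np.hstack([a[:343],b]))
def comp(m,roi,name,z,amin=15):
    x0,y0,x1,y1=[int(v/1.5625) for v in roi]; k=np.zeros(m.shape,np.uint8); k[y0:y1,x0:x1]=m[y0:y1,x0:x1]
    n,l,st,c=cv2.connectedComponentsWithStats(k); i=1+st[1:,4].argmax()
    v,u=np.where(l==i); P=world(s,np.c_[u,v],z)[:,:2]
    (cx,cy),(w,h),_=cv2.minAreaRect(P.astype(np.float32))
    bp=cv2.boxPoints(cv2.minAreaRect(P.astype(np.float32)))
    e=np.linalg.eigh(np.cov(P.T))[1][:,1]; d=np.median(world(s,np.c_[u,v])[:,2])
    print(name,len(u),'px',u.mean().round(1),v.mean().round(1),'mean',P.mean(0).round(1),'rect',np.round([cx,cy,w,h],1),'axis',e.round(3),'depthz',d.round(1)); return P,e
H,S,V=cv2.split(hsv)
org=((H<=12)&(S>180)&(V>120)).astype(np.uint8)
Ph,e=comp(org,(470,240,570,330),'orange handle',15)
red=(((H<=6)|(H>=174))&(S>170)&(V>90)).astype(np.uint8)
comp(red,(205,285,275,345),'red handle',94)
yel=((H>17)&(H<33)&(S>150)&(V>120)).astype(np.uint8)
comp(yel,(200,280,280,350),'yellow plate',58)
comp(yel,(320,225,365,330),'yellow knife handle',28)
dark=((V<90)).astype(np.uint8)
Ps,es=comp(dark,(402,240,442,340),'silhouette',12)
wh=((V>140)&(S<130)).astype(np.uint8)
comp(wh,(315,215,455,362),'board',12)
# extents of silhouette along axis
es=es*np.sign(es[0]); t=Ps@es; n=Ps@np.array([-es[1],es[0]])
print('sil t',t.min(),t.max(),'width by t:')
for q in np.linspace(t.min(),t.max(),9)[:-1]:
    k=(t>=q)&(t<q+26); print(round(q-t.min()),round(np.ptp(n[k]),1),round((n[k].min()+n[k].max())/2,1))
# blade of scraper: grey vs paper
for p in ([493,263],[486,272],[484,262],[505,277]):pass
```

```text
orange handle 170 px 339.2 191.0 mean [ 500.4 -352.5] rect [ 500.9 -351.7  115.8   23.3] axis [0.684 0.73 ] depthz 19.0
red handle 47 px 151.7 201.8 mean [470.1 353.5] rect [469.8 353.4  39.2  14.4] axis [-0.882 -0.472] depthz 94.2
yellow plate 395 px 152.7 201.9 mean [476.8 359. ] rect [480.9 359.5  92.7  92. ] axis [-0.283  0.959] depthz 57.3
yellow knife handle 177 px 219.2 188.2 mean [526.7 111.6] rect [528.5 110.9  23.6 118.1] axis [-0.963  0.27 ] depthz 31.2
silhouette 410 px 267.9 184.6 mean [537.7 -77.4] rect [527.7 -69.4  56.4 198.6] axis [-0.975  0.221] depthz 11.5
board 4719 px 243.5 189.3 mean [523.5  18.7] rect [537.3  10.7 351.8 348.3] axis [-0.998 -0.068] depthz 10.8
sil t 430.38233563636635 627.2795673160517 width by t:
0 26.5 43.2
25 25.9 43.3
49 26.0 43.7
74 26.5 43.6
98 25.2 43.3
123 29.1 43.2
148 45.4 43.3
172 57.5 43.3
```

View pics/crop.png

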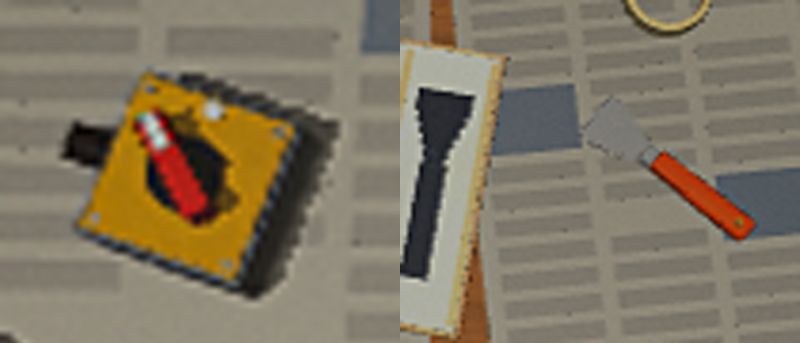

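Run:
```python
from h import *
s=load('top'); im=s['pixels']; H,S,V=cv2.split(cv2.cvtColor(im,cv2.COLOR_BGR2HSV))
sub=(slice(180,222),slice(130,176))
print('plate centre px depth')
red=(((H<=6)|(H>=174))&(S>170)&(V>90))
# bar = pixels with depth height >85 around isolator
v,u=np.mgrid[180:222,130:176]; uv=np.c_[u.ravel(),v.ravel()]
P=world(s,uv); m=(P[:,2]>85)&(P[:,2]<100); B=P[m][:,:2]; r=cv2.minAreaRect(B.astype(np.float32)); print('bar',m.sum(),r,B.mean(0),P[m][:,2].mean())
e=np.linalg.eigh(np.cov(B.T))[1][:,1]; w=im[uv[m][:,1],uv[m][:,0]].astype(int); wh=w.min(1)>110
print('axis',e,'white end',B[wh].mean(0),wh.sum())
d=B[wh].mean(0)-B.mean(0); e*=np.sign(e@d); print('phi',np.arctan2(e[1],e[0]))
mk=(P[:,2]>50)&(P[:,2]<66); M=im[uv[:,1],uv[:,0]].astype(int); mw=mk&(M.min(1)>120)
print('plate mark px',uv[mw].tolist())
pl=P[mk][:,:2]; print('plate',cv2.minAreaRect(pl.astype(np.float32)),pl.mean(0))
W=world(s,[[156.8,191.5]],58)[0,:2]; print('mark',W)
# scraper via axis: handle ends (top z 20) & blade
v,u=np.mgrid[145:215,295:365]; uv=np.c_[u.ravel(),v.ravel()]
P=world(s,uv); o=(H<=12)&(S>180)&(V>120); k=o[uv[:,1],uv[:,0]]
Q=world(s,uv[k],16)[:,:2]; c=Q.mean(0); e=np.linalg.eigh(np.cov(Q.T))[1][:,1]; e*=np.sign(e[0]); t=(Q-c)@e
print('handle',c,e,'yaw',np.arctan2(e[1],e[0]),t.min(),t.max()); mid=c+e*(t.min()+t.max())/2; print('origin',mid+35*e,'tip',mid+138*e)
print('blade tip from picture (crop 598,118 mid edge)',world(s,[[260+(598-400)/3.81,140+118/3.81]],3))
# board angle from depth plane 12 outlines: tape_b, bottles by height
for n,(x,y,z) in dict(tape_b=(297,388,25),tape_a=(516,216,25),bottleR=(158,240,100),bottleG=(215,203,100),pink=(167,367,94)).items(): print(n,world(s,[[x/1.5625,y/1.5625]],z).round())
```

```text
plate centre px depth
bar 82 ((480.4289855957031, 358.2314758300781), (63.88249969482422, 16.38379669189453), 26.13067626953125) [479.19388613 357.38526977] 93.67293248539102
axis [-0.89009696 -0.45577122] white end [498.76366195 367.61673393] 9
phi 0.47323846660256663
plate mark px [[156, 190], [157, 190], [156, 191], [157, 191], [156, 192], [157, 192], [139, 207]]
plate ((479.9366760253906, 357.39111328125), (99.6863784790039, 99.8228530883789), 68.8838119506836) [477.92702608 355.42902847]
mark [516.02216973 344.34383864]
handle [ 500.17789258 -352.29969457] [0.6837222  0.72974239] yaw 0.8179451032276764 -56.91200678873164 58.69061468270898
origin [ 524.71620625 -326.10974803] tip [ 595.13959234 -250.94628156]
blade tip from picture (crop 598,118 mid edge) [[ 587.97569355 -254.39893457    3.        ]]
tape_b [[301. 225.  25.]]
tape_a [[ 714. -333.   25.]]
bottleR [[660. 544. 100.]]
bottleG [[748. 410. 100.]]
pink [[355. 512.  94.]]
```

The crop confirms it: red handle on the yellow plate, striped end at crop (150,130), white mark clockwise of it at (212,110), and the orange scraper's blade pointing up-left. The bar measures 64 x 16 mm at z = 94 with its axis at (480, 358) and yaw 0.47. Off is at yaw -0.37. I move above it now.

Emit:
apply_moves(dp=[[-0.926,-0.385,0],[-0.926,-0.385,0],[-0.926,-0.385,0],[-0.926,-0.385,0],[-0.926,-0.385,0],[-0.926,-0.385,0],[-0.926,-0.385,0],[-0.926,-0.385,0],[-0.926,-0.385,0],[-0.926,-0.385,0]], dr=[[0,0,0],[0,0,0],[0,0,0],[0,0,0],[0,0,0],[0,0,0],[0,0,0],[0,0,0],[0,0,0],[0,0,0]], claw=[88,88,88,88,88,88,88,88,88,88], grip_force=20)

```text
clock: 0.93
tool_pos: [481.2, 356.9, 201.6]
orientation: [-3.141, -0.0, 2.879]
wrist_force: [1.0, 0.2, 0.7]
gripper_width: 88.1
gripper_force: 0.0
```

Emit:
apply_moves(dp=[[0,0,0],[0,0,0],[0,0,0],[0,0,0],[0,0,0],[0,0,0],[0,0,0],[0,0,0],[0,0,0],[0,0,0]], dr=[[0,0,-0.93],[0,0,-0.93],[0,0,-0.93],[0,0,-0.93],[0,0,-0.93],[0,0,-0.93],[0,0,-0.93],[0,0,-0.93],[0,0,-0.93],[0,0,0]], claw=[88,88,88,88,88,88,88,88,88,88])

```text
clock: 1.77
tool_pos: [479.9, 358.2, 201.4]
orientation: [3.142, -0.001, -2.672]
wrist_force: [-0.5, 0.0, 0.4]
gripper_width: 87.9
gripper_force: 0.0
```

Emit:
apply_moves(dp=[[0,0,0.7],[0,0,0.7],[0,0,0.7],[0,0,0.6],[0,0,0.4],[0,0,0.26],[0,0,0],[0,0,0],[0,0,0],[0,0,0]], dr=[[0,0,0],[0,0,0],[0,0,0],[0,0,0],[0,0,0],[0,0,0],[0,0,0],[0,0,0],[0,0,0],[0,0,0]], claw=[88,88,88,88,88,88,88,60,30,8])

```text
clock: 2.6
tool_pos: [480.8, 359.4, 68.8]
orientation: [3.141, 0.002, -2.674]
wrist_force: [0.3, -0.5, 0.8]
gripper_width: 70.3
gripper_force: 0.0
```

Emit:
apply_moves(dp=[[0,0,0],[0,0,0],[0,0,0],[0,0,0],[0,0,0],[0,0,0],[0,0,0],[0,0,0],[0,0,0],[0,0,0]], dr=[[0,0,0],[0,0,0],[0,0,0],[0,0,0],[0,0,0],[0,0,0],[0,0,0],[0,0,0],[0,0,0],[0,0,0]], claw=[8,8,8,8,8,8,8,8,8,8])

```text
clock: 3.43
tool_pos: [480.0, 358.6, 67.5]
orientation: [3.142, 0.0, -2.674]
wrist_force: [-0.0, 0.4, -0.2]
gripper_width: 8.2
gripper_force: 0.0
```

The fingers closed to 8 mm with no force on them, although the bar should be 16 mm wide. I look before going on.

Run:
```python
from h import *
s=snap('top');im=s['pixels']; a=cv2.resize(im[165:240,115:195],(400,375),interpolation=cv2.INTER_CUBIC)
s2=snap('side');b=cv2.resize(s2['pixels'][95:170,165:245],(400,375),interpolation=cv2.INTER_CUBIC)
cv2.imwrite('pics/iso2.png',np.hstack([a,b]))
print(ctrl.observe())
```

```text
{'clock': 3.5333, 'q': array([-0.51664423,  0.85434452, -0.3580315 ,  1.74687069,  0.46794671,
        0.62587539,  0.89208774]), 'dq': array([ 0.00210746, -0.00017029, -0.00146247, -0.003136  , -0.0008232 ,
        0.00232798, -0.00072652]), 'tau': array([ 1.67297145e-03, -5.40956712e+01, -3.77342194e+00, -1.02980903e+01,
       -1.47212972e-02,  7.02322950e-02,  2.82805246e-07]), 'tool_pos': array([480.03845338, 358.6303222 ,  67.48730095]), 'orientation': array([ 3.14154531e+00,  1.07748790e-06, -2.67397427e+00]), 'wrist_force': array([ 0.41926674,  0.38411771, -0.02760389]), 'wrist_torque': array([ 0.04527697,  0.04068028, -0.00513688]), 'gripper_force': 0.0, 'gripper_width': 7.915697391407426}
```

View pics/iso2.png

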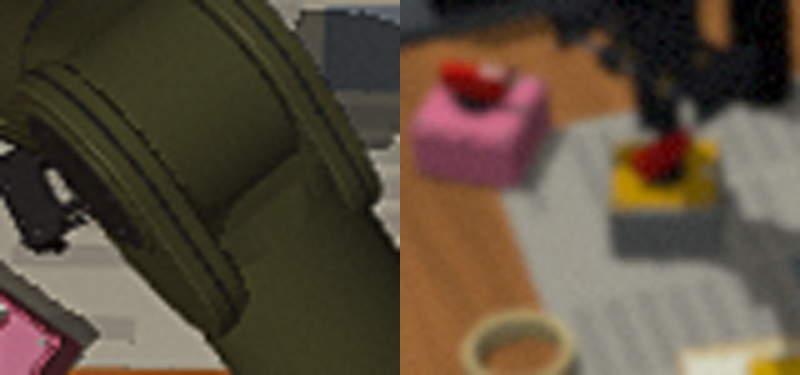

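The left half shows the arm hiding the isolator from above. On the right, the fingers at (660,110) end above or behind the red bar at (660,155), so they are not around it. I measure both in the side view.

Run:
```python
from h import *
s=load('side'); im=s['pixels']; H,S,V=cv2.split(cv2.cvtColor(im,cv2.COLOR_BGR2HSV))
v,u=np.mgrid[95:150,195:245]; uv=np.c_[u.ravel(),v.ravel()]; P=world(s,uv); I=(uv[:,1],uv[:,0])
red=((H[I]<=8)|(H[I]>=172))&(S[I]>150)&(V[I]>70)
print('red',red.sum(),uv[red].mean(0),P[red].min(0),np.median(P[red],0),P[red].max(0))
ye=(H[I]>17)&(H[I]<33)&(S[I]>150)&(V[I]>100); print('plate',np.median(P[ye],0),P[ye].min(0),P[ye].max(0))
dk=(V[I]<60)&(P[:,2]>62)&(np.hypot(P[:,0]-480,P[:,1]-358)<90)
for z in range(60,200,10):
    k=dk&(abs(P[:,2]-z)<5)
    if k.sum(): print(z,k.sum(),P[k].mean(0).round(),P[k].min(0).round(),P[k].max(0).round(),uv[k].mean(0).round())
R=cv2.Rodrigues(s['rvec'])[0]; 
for p in ([480,358.6,67.5],[480,358.6,94],[480,358.6,130]): print(cv2.projectPoints(np.array([p],float),s['rvec'],s['tvec'],s['intrinsics'],None)[0].ravel())
t=load('top'); print('cam',-R.T@s['tvec'].ravel())
```

```text
red 57 [216.70175439 125.50877193] [452.82079509 333.25804497  65.90064216] [474.54046683 348.60048305  88.60919014] [504.559759   365.78017194 112.46153546]
plate [465.76415927 342.53694414  57.47518908] [   64.57028104 -1092.72118695    47.43870664] [ 532.89607243  406.0738272  1277.70256956]
60 10 [487. 347.  64.] [475. 337.  62.] [499. 362.  65.] [220. 130.]
70 6 [482. 346.  68.] [471. 335.  66.] [494. 352.  69.] [219. 129.]
110 4 [477. 354. 114.] [472. 343. 113.] [486. 362. 115.] [216. 120.]
120 12 [476. 353. 121.] [467. 337. 116.] [490. 366. 125.] [216. 119.]
130 13 [478. 347. 131.] [466. 333. 125.] [492. 364. 134.] [217. 118.]
140 12 [477. 344. 141.] [467. 334. 137.] [486. 362. 145.] [216. 116.]
150 8 [477. 346. 150.] [465. 332. 146.] [491. 369. 154.] [216. 114.]
160 1 [479. 326. 165.] [479. 326. 165.] [479. 326. 165.] [218. 114.]
170 11 [492. 338. 172.] [459. 293. 166.] [545. 436. 175.] [220. 110.]
180 56 [473. 342. 181.] [416. 271. 175.] [540. 442. 185.] [215. 109.]
190 75 [463. 348. 190.] [413. 270. 185.] [525. 431. 195.] [212. 107.]
[217.1858212  127.62184296]
[216.78246246 122.86176544]
[216.22125607 116.23891169]
cam [   64.57028104 -1092.72118695  1277.70256956]
```

In the side depth the tips end at about z = 113 and the gripper body starts at about 175–180, while the reported TCP is 67.5. The reported TCP height is about 45 mm too low. I open, go down part of the way and measure again.

Emit:
apply_moves(dp=[[0,0,0],[0,0,0],[0,0,0],[0,0,0],[0,0,0],[0,0,0],[0,0,0],[0,0,0.2],[0,0,0.2],[0,0,0.2]], dr=[[0,0,0],[0,0,0],[0,0,0],[0,0,0],[0,0,0],[0,0,0],[0,0,0],[0,0,0],[0,0,0],[0,0,0]], claw=[88,88,88,88,88,88,88,88,88,88])

```text
clock: 4.37
tool_pos: [479.9, 358.5, 42.6]
orientation: [-3.141, -0.0, -2.674]
wrist_force: [-0.1, -0.6, 0.2]
gripper_width: 72.7
gripper_force: 0.0
```

```bash
cat >> h.py <<'E'
def tool_heights(s,st,rad=110):
    """camera points near the tool axis, dark, by height"""
    H,S,V=cv2.split(cv2.cvtColor(s['pixels'],cv2.COLOR_BGR2HSV)); v,u=np.mgrid[0:384,0:512]; uv=np.c_[u.ravel(),v.ravel()]
    P=world(s,uv); x,y,z=st['tool_pos']
    k=(V.ravel()<60)&(s['range_z'].ravel()>0)&(np.hypot(P[:,0]-x,P[:,1]-y)<rad)&(P[:,2]>62)&(P[:,2]<z+160)
    h,b=np.histogram(P[k][:,2],bins=np.arange(60,z+160,8)); print('tcp z',z,list(zip(b.astype(int),h))); return P[k]
E
python3 - <<'E'
from h import *
s=snap('side'); st=ctrl.observe(); P=tool_heights(s,st); a=st['orientation'][2]; y=np.array([np.sin(a),-np.cos(a)])
k=(P[:,2]>80)&(P[:,2]<150); q=(P[k][:,:2]-st['tool_pos'][:2]); print(np.c_[q@y,q@[np.cos(a),np.sin(a)],P[k][:,2]].round()[::3].tolist())
print(st['wrist_force'],st['gripper_width'])
E
```

```text
tcp z 40.912788464601036 [(np.int64(60), np.int64(4)), (np.int64(68), np.int64(10)), (np.int64(76), np.int64(2)), (np.int64(84), np.int64(5)), (np.int64(92), np.int64(8)), (np.int64(100), np.int64(12)), (np.int64(108), np.int64(10)), (np.int64(116), np.int64(7)), (np.int64(124), np.int64(8)), (np.int64(132), np.int64(1)), (np.int64(140), np.int64(6)), (np.int64(148), np.int64(23)), (np.int64(156), np.int64(48)), (np.int64(164), np.int64(54)), (np.int64(172), np.int64(52)), (np.int64(180), np.int64(168)), (np.int64(188), np.int64(58))]
[[51.0, 2.0, 146.0], [44.0, 3.0, 144.0], [47.0, 8.0, 130.0], [43.0, 12.0, 129.0], [37.0, 1.0, 125.0], [40.0, -1.0, 117.0], [40.0, 5.0, 116.0], [35.0, 10.0, 115.0], [35.0, 10.0, 110.0], [41.0, 11.0, 102.0], [36.0, -2.0, 97.0], [35.0, 5.0, 96.0], [41.0, 1.0, 85.0], [-50.0, 10.0, 126.0], [-73.0, 27.0, 143.0], [-53.0, 8.0, 115.0], [-43.0, 4.0, 102.0], [-35.0, 3.0, 92.0], [-56.0, 5.0, 104.0], [-53.0, 3.0, 96.0]]
[ 0.2984948  -0.2601644  -0.44656322] 76.63461254223206
```

The tips are at about 86 with the reading at 41 and no contact, so the offset is about +45 mm, constant in z. The tips need to reach z = 67, so the reading should be 22.

Emit:
apply_moves(dp=[[0,0,0.2],[0,0,0.17],[0,0,0.1],[0,0,0],[0,0,0],[0,0,0],[0,0,0],[0,0,0],[0,0,0],[0,0,0]], dr=[[0,0,0],[0,0,0],[0,0,0],[0,0,0],[0,0,0],[0,0,0],[0,0,0],[0,0,0],[0,0,0],[0,0,0]], claw=[88,88,88,88,8,8,8,8,8,8])

```text
clock: 5.25
tool_pos: [480.1, 358.8, 24.9]
orientation: [3.141, 0.0, -2.674]
wrist_force: [0.1, -1.0, 0.1]
gripper_width: 50.0
gripper_force: 0.0
```

Emit:
apply_moves(dp=[[0,0,0],[0,0,0],[0,0,0],[0,0,0],[0,0,0],[0,0,0]], dr=[[0,0,0],[0,0,0],[0,0,0],[0,0,0],[0,0,0],[0,0,0]], claw=[8,8,8,8,8,8])

```text
clock: 5.75
tool_pos: [480.2, 358.5, 24.8]
orientation: [-3.141, 0.0, -2.674]
wrist_force: [-0.9, -0.0, 1.2]
gripper_width: 41.4
gripper_force: 20.0
```

It stopped at 41 mm, which matches the round black hub under the bar, so the tips are just too low. I open, raise 8 mm and close again.

Emit:
apply_moves(dp=[[0,0,0],[0,0,0],[0,0,0],[0,0,-0.1],[0,0,-0.1],[0,0,0],[0,0,0],[0,0,0],[0,0,0],[0,0,0]], dr=[[0,0,0],[0,0,0],[0,0,0],[0,0,0],[0,0,0],[0,0,0],[0,0,0],[0,0,0],[0,0,0],[0,0,0]], claw=[60,60,60,60,60,60,8,8,8,8])

```text
clock: 6.58
tool_pos: [480.0, 358.6, 32.6]
orientation: [3.142, -0.0, -2.674]
wrist_force: [0.3, -1.1, 0.3]
gripper_width: 35.5
gripper_force: 0.0
```

Emit:
apply_moves(dp=[[0,0,0],[0,0,0],[0,0,0],[0,0,0],[0,0,0],[0,0,0]], dr=[[0,0,0],[0,0,0],[0,0,0],[0,0,0],[0,0,0],[0,0,0]], claw=[8,8,8,8,8,8])

```text
clock: 7.08
tool_pos: [480.1, 358.5, 32.7]
orientation: [-3.141, -0.0, -2.674]
wrist_force: [0.1, -0.1, 0.5]
gripper_width: 15.5
gripper_force: 20.0
```

It now holds the bar at 15.5 mm. I turn it clockwise 49°.

Emit:
apply_moves(dp=[[0,0,0],[0,0,0],[0,0,0],[0,0,0],[0,0,0],[0,0,0],[0,0,0],[0,0,0],[0,0,0],[0,0,0]], dr=[[0,0,0.9],[0,0,0.9],[0,0,0.9],[0,0,0.9],[0,0,0.9],[0,0,0.9],[0,0,0.9],[0,0,0.9],[0,0,0.9],[0,0,0.9]], claw=[8,8,8,8,8,8,8,8,8,8])

```text
clock: 7.92
tool_pos: [480.0, 359.5, 32.7]
orientation: [3.14, -0.0, 2.821]
wrist_force: [-0.2, 1.6, -1.6]
gripper_width: 16.1
gripper_force: 20.0
```

Emit:
apply_moves(dp=[[0,0,0],[0,0,0],[0,0,0],[0,0,0]], dr=[[0,0,0.4],[0,0,0.4],[0,0,0],[0,0,0]], claw=[8,8,8,8])

```text
clock: 8.25
tool_pos: [480.1, 359.6, 32.7]
orientation: [3.14, -0.0, 2.756]
wrist_force: [1.3, 2.1, -3.1]
gripper_width: 15.9
gripper_force: 20.0
```

Run:
```python
from h import *
print(ctrl.observe())
```

```text
{'clock': 8.25, 'q': array([-0.65416827,  0.89052865, -0.11494947,  1.76616645,  0.18748674,
        0.49426574,  0.29314638]), 'dq': array([ 0.0040194 ,  0.00055445, -0.00415484, -0.00018329,  0.00065993,
       -0.00025109, -0.00131959]), 'tau': array([  1.05699677, -56.26788497,   0.76682618,  -8.29336435,
        -0.0602712 ,   0.85004674,  -0.22132857]), 'tool_pos': array([480.05223127, 359.57991429,  32.70503868]), 'orientation': array([ 3.14017303e+00, -1.33003896e-04,  2.75598108e+00]), 'wrist_force': array([ 1.33649437,  2.14809613, -3.06409679]), 'wrist_torque': array([ 0.53214864, -0.12604918,  0.21010776]), 'gripper_force': 20.004044794477522, 'gripper_width': 15.934943078448935}
```

The reaction torque is 0.21 N m, above friction, at bar yaw -0.386 (off is -0.37), so it is at the stop. I release and rise.

Emit:
apply_moves(dp=[[0,0,0],[0,0,0],[0,0,0],[0,0,0],[0,0,-0.4],[0,0,-0.7],[0,0,-0.8],[0,0,-0.8],[0,0,-0.8],[0,0,0]], dr=[[0,0,0],[0,0,0],[0,0,0],[0,0,0],[0,0,0],[0,0,0],[0,0,0],[0,0,0],[0,0,0],[0,0,0]], claw=[50,50,50,50,50,50,50,50,50,50])

```text
clock: 9.08
tool_pos: [483.2, 361.1, 179.0]
orientation: [3.132, 0.005, 2.753]
wrist_force: [0.8, -0.7, 0.3]
gripper_width: 49.9
gripper_force: 0.0
```

```bash
cat >> h.py <<'E'
def plan(x,y,yaw):
    st=ctrl.observe(); p=st['tool_pos']; a=st['orientation'][2]; d=np.array([x,y])-p[:2]
    print('pos',p.round(1),'yaw',a.round(3),'tool dp units',np.round([d@[np.cos(a),np.sin(a)]/40,d@[np.sin(a),-np.cos(a)]/40],3))
    t=[-np.degrees((yaw+k*np.pi-a+np.pi)%(2*np.pi)-np.pi)/5 for k in(0,1)]; print('turn units about tool z',np.round(t,2),'q7',st['q'][6].round(2))
E
python3 -c "
from h import *
plan(521,-328,0.818)"
```

```text
pos [483.2 361.1 179. ] yaw 2.753 tool dp units [ -7.397 -15.586]
turn units about tool z [ 22.18 -13.82] q7 0.33
```

Emit:
apply_moves(dp=[[-0.37,-0.78,0],[-0.37,-0.78,0],[-0.37,-0.78,0],[-0.37,-0.78,0],[-0.37,-0.78,0],[-0.37,-0.78,0],[-0.37,-0.78,0],[-0.37,-0.78,0],[-0.37,-0.78,0],[-0.37,-0.78,0]], dr=[[0,0,0],[0,0,0],[0,0,0],[0,0,0],[0,0,0],[0,0,0],[0,0,0],[0,0,0],[0,0,0],[0,0,0]], claw=[60,60,60,60,60,60,60,60,60,60])

```text
clock: 9.92
tool_pos: [498.6, 11.9, 172.5]
orientation: [-3.141, -0.0, 2.754]
wrist_force: [0.2, -0.5, -0.2]
gripper_width: 60.2
gripper_force: 0.0
```

Emit:
apply_moves(dp=[[-0.37,-0.78,0],[-0.37,-0.78,0],[-0.37,-0.78,0],[-0.37,-0.78,0],[-0.37,-0.78,0],[-0.37,-0.78,0],[-0.37,-0.78,0],[-0.37,-0.78,0],[-0.37,-0.78,0],[-0.37,-0.78,0]], dr=[[0,0,0],[0,0,0],[0,0,0],[0,0,0],[0,0,0],[0,0,0],[0,0,0],[0,0,0],[0,0,0],[0,0,0]], claw=[60,60,60,60,60,60,60,60,60,60])

```text
clock: 10.75
tool_pos: [517.4, -332.8, 172.3]
orientation: [-3.142, -0.001, 2.754]
wrist_force: [1.0, 0.6, -0.6]
gripper_width: 60.2
gripper_force: 0.0
```

Emit:
apply_moves(dp=[[0,0,0],[0,0,0],[0,0,0],[0,0,0],[0,0,0],[0,0,0],[0,0,0],[0,0,0],[0,0,0],[0,0,0]], dr=[[0,0,1],[0,0,1],[0,0,1],[0,0,1],[0,0,1],[0,0,1],[0,0,1],[0,0,1],[0,0,1],[0,0,1]], claw=[60,60,60,60,60,60,60,60,60,60])

```text
clock: 11.58
tool_pos: [517.7, -330.9, 172.3]
orientation: [-3.141, -0.001, 1.877]
wrist_force: [-0.2, 0.4, -0.3]
gripper_width: 60.3
gripper_force: 0.0
```

Emit:
apply_moves(dp=[[0,0,0],[0,0,0],[0,0,0],[0,0,0],[0,0,0],[0,0,0],[0,0,0],[0,0,0],[0,0,0],[0,0,0]], dr=[[0,0,1],[0,0,1],[0,0,1],[0,0,1],[0,0,1],[0,0,1],[0,0,1],[0,0,1],[0,0,1],[0,0,1]], claw=[60,60,60,60,60,60,60,60,60,60])

```text
clock: 12.42
tool_pos: [517.7, -330.8, 172.2]
orientation: [-3.14, 0.0, 1.004]
wrist_force: [0.2, 0.2, -0.8]
gripper_width: 59.6
gripper_force: 0.0
```

Run:
```python
from h import *
plan(521,-328,0.818)
s=snap('top'); im=s['pixels']; v,u=np.mgrid[180:222,130:176]; uv=np.c_[u.ravel(),v.ravel()]
P=world(s,uv); m=(P[:,2]>85)&(P[:,2]<100); print('bar',cv2.minAreaRect(P[m][:,:2].astype(np.float32)),m.sum())
S=snap('side'); tool_heights(S,ctrl.observe())
# orange handle in the side view, ray on z=16
H,Sa,V=cv2.split(cv2.cvtColor(S['pixels'],cv2.COLOR_BGR2HSV)); o=((H<=12)&(Sa>170)&(V>100)); o[:235]=0;o[280:]=0;o[:,:275]=0;o[:,310:]=0
v,u=np.where(o); Q=world(S,np.c_[u,v],14)[:,:2]; c=Q.mean(0); e=np.linalg.eigh(np.cov(Q.T))[1][:,1]; e*=np.sign(e[0]); t=(Q-c)@e
print(len(u),c,e,np.arctan2(e[1],e[0]),t.min(),t.max(),'origin',c+e*((t.min()+t.max())/2+35))
a=im[170:225,125:185];b=S['pixels'][190:290,240:340]
cv2.imwrite('pics/p3.png',np.hstack([cv2.resize(a,(400,400),interpolation=cv2.INTER_CUBIC),cv2.resize(b,(400,400),interpolation=cv2.INTER_CUBIC)]))
```

```text
pos [ 517.7 -330.8  172.2] yaw 1.004 tool dp units [0.103 0.032]
turn units about tool z [  2.13 -33.87] q7 0.13
bar ((480.733154296875, 358.39056396484375), (19.10687255859375, 63.68613815307617), 73.04381561279297) 80
tcp z 172.22331857352054 [(np.int64(60), np.int64(0)), (np.int64(68), np.int64(0)), (np.int64(76), np.int64(0)), (np.int64(84), np.int64(0)), (np.int64(92), np.int64(0)), (np.int64(100), np.int64(0)), (np.int64(108), np.int64(0)), (np.int64(116), np.int64(0)), (np.int64(124), np.int64(0)), (np.int64(132), np.int64(0)), (np.int64(140), np.int64(0)), (np.int64(148), np.int64(0)), (np.int64(156), np.int64(0)), (np.int64(164), np.int64(0)), (np.int64(172), np.int64(0)), (np.int64(180), np.int64(0)), (np.int64(188), np.int64(0)), (np.int64(196), np.int64(0)), (np.int64(204), np.int64(0)), (np.int64(212), np.int64(1)), (np.int64(220), np.int64(11)), (np.int64(228), np.int64(13)), (np.int64(236), np.int64(9)), (np.int64(244), np.int64(14)), (np.int64(252), np.int64(4)), (np.int64(260), np.int64(1)), (np.int64(268), np.int64(1)), (np.int64(276), np.int64(8)), (np.int64(284), np.int64(45)), (np.int64(292), np.int64(126)), (np.int64(300), np.int64(45)), (np.int64(308), np.int64(344)), (np.int64(316), np.int64(145)), (np.int64(324), np.int64(44))]
182 [ 498.25142754 -355.88297624] [0.66311055 0.74852148] 0.8458295874583182 -56.074190718153275 63.74641750226363 origin [ 524.00406392 -326.81331125]
```

View pics/p3.png

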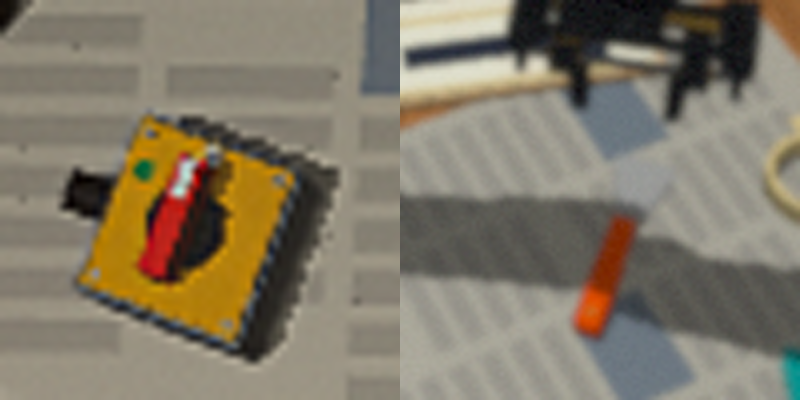

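In the picture the isolator bar now points at the white mark (left crop, stripe (185,175), mark (212,155) with parallax). The scraper is visible and undisturbed at right crop (610,275). Both views put its origin at about (524,-327) with yaw 0.83. I align, descend and check.

Emit:
apply_moves(dp=[[0.08,0.03,0],[0.07,0.03,0],[0,0,0.4],[0,0,0.7],[0,0,0.8],[0,0,0.8],[0,0,0.7],[0,0,0.4],[0,0,0.2],[0,0,0]], dr=[[0,0,1],[0,0,1],[0,0,0],[0,0,0],[0,0,0],[0,0,0],[0,0,0],[0,0,0],[0,0,0],[0,0,0]], claw=[60,60,60,60,60,60,60,60,60,60])

```text
clock: 13.35
tool_pos: [522.3, -326.6, 10.8]
orientation: [-3.138, 0.0, 0.836]
wrist_force: [-0.3, -0.3, -0.7]
gripper_width: 60.3
gripper_force: 0.0
```

Run:
```python
from h import *
S=snap('side'); st=ctrl.observe(); plan(523,-327,.825)
H,Sa,V=cv2.split(cv2.cvtColor(S['pixels'],cv2.COLOR_BGR2HSV)); v,u=np.mgrid[190:290,240:340]; uv=np.c_[u.ravel(),v.ravel()];P=world(S,uv)
k=(V[uv[:,1],uv[:,0]]<45)&(P[:,2]>25)&(P[:,2]<120)&(np.hypot(P[:,0]-523,P[:,1]+327)<80); Q=P[k]; print(np.sort(Q[:,2])[:8].round())
a=st['orientation'][2]; d=Q[:,:2]-st['tool_pos'][:2]; ty=d@[np.sin(a),-np.cos(a)]; tx=d@[np.cos(a),np.sin(a)]; l=Q[:,2]<85
print(np.c_[ty,tx,Q[:,2]][l].round()[::4].tolist())
cv2.imwrite('pics/p4.png',cv2.resize(S['pixels'][205:290,250:340],(600,566),interpolation=cv2.INTER_CUBIC))
```

```text
pos [ 523.3 -327.3   12.3] yaw 0.835 tool dp units [ 0.001 -0.01 ]
turn units about tool z [  0.12 -35.88] q7 0.05
[55. 58. 59. 60. 61. 62. 62. 63.]
[[-43.0, -7.0, 83.0], [-35.0, -10.0, 84.0], [-35.0, -10.0, 79.0], [-35.0, -9.0, 72.0], [-35.0, -9.0, 67.0], [-34.0, -12.0, 59.0], [35.0, -8.0, 74.0], [36.0, -13.0, 75.0], [39.0, -8.0, 65.0]]
```

View pics/p4.png

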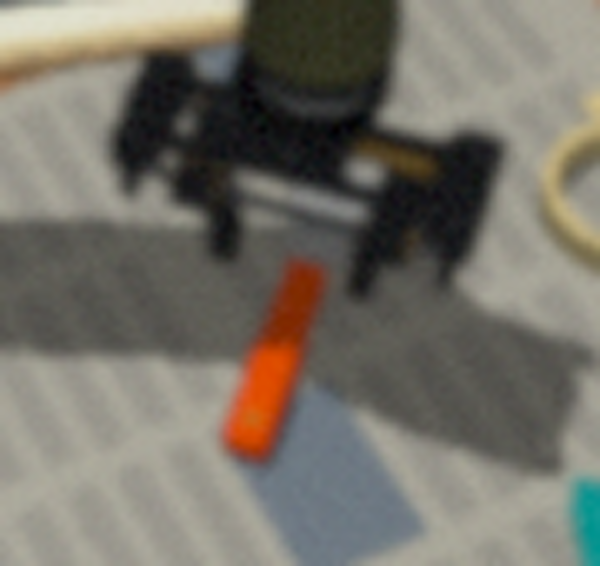

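The open fingers straddle the handle's front end, at (225,240) and (365,275), with the tips at z of about 56 for a reading of 12. I go down 49 mm and close.

Emit:
apply_moves(dp=[[0,0,0.4],[0,0,0.4],[0,0,0.3],[0,0,0.12],[0,0,0],[0,0,0],[0,0,0],[0,0,0],[0,0,0],[0,0,0]], dr=[[0,0,0],[0,0,0],[0,0,0],[0,0,0],[0,0,0],[0,0,0],[0,0,0],[0,0,0],[0,0,0],[0,0,0]], claw=[60,60,60,60,60,10,10,10,10,10], grip_force=30)

```text
clock: 14.23
tool_pos: [523.8, -327.4, -35.9]
orientation: [3.141, -0.0, 0.834]
wrist_force: [1.5, -0.2, 0.1]
gripper_width: 29.0
gripper_force: 0.0
```

Emit:
apply_moves(dp=[[0,0,0],[0,0,0],[0,0,0],[0,0,0]], dr=[[0,0,0],[0,0,0],[0,0,0],[0,0,0]], claw=[10,10,10,10])

```text
clock: 14.57
tool_pos: [523.8, -327.5, -36.0]
orientation: [3.141, -0.0, 0.834]
wrist_force: [0.4, -0.6, 1.1]
gripper_width: 21.9
gripper_force: 30.0
```

It gripped at 21.9 mm, which matches the 22 mm grip section. I lift and turn it to the lane direction.

Emit:
apply_moves(dp=[[0,0,-0.2],[0,0,-0.5],[0,0,-0.6],[0,0,-0.6],[0,0,-0.5],[0,0,-0.2],[0,0,0],[0,0,0],[0,0,0],[0,0,0]], dr=[[0,0,0],[0,0,0],[0,0,0],[0,0,0],[0,0,0],[0,0,0],[0,0,0],[0,0,0],[0,0,0],[0,0,0]], claw=[10,10,10,10,10,10,10,10,10,10])

```text
clock: 15.4
tool_pos: [522.7, -326.6, 66.4]
orientation: [-3.139, 0.0, 0.834]
wrist_force: [0.4, 0.1, -1.5]
gripper_width: 21.9
gripper_force: 30.0
```

Emit:
apply_moves(dp=[[0,0,0],[0,0,0],[0,0,0],[0,0,0],[0,0,0],[0,0,0],[0,0,0],[0,0,0],[0,0,0],[0,0,0]], dr=[[0,0,0.8],[0,0,0.8],[0,0,0.8],[0,0,0.8],[0,0,0.8],[0,0,0.8],[0,0,0.8],[0,0,0.8],[0,0,0.8],[0,0,0.8]], claw=[10,10,10,10,10,10,10,10,10,10])

```text
clock: 16.23
tool_pos: [523.0, -326.9, 66.6]
orientation: [-3.14, 0.002, 0.133]
wrist_force: [0.8, -1.0, -1.5]
gripper_width: 22.0
gripper_force: 30.0
```

Run:
```python
from h import *
plan(521.3,-73.7,-0.223)
S=snap('side'); T=snap('top'); st=ctrl.observe()
for n,s in(('side',S),('top',T)):
    H,Sa,V=cv2.split(cv2.cvtColor(s['pixels'],cv2.COLOR_BGR2HSV)); o=((H<=12)&(Sa>170)&(V>70)).ravel()
    v,u=np.mgrid[0:384,0:512]; P=world(s,np.c_[u.ravel(),v.ravel()]); k=o&(np.hypot(P[:,0]-523,P[:,1]+327)<200)&(P[:,2]>60)&(P[:,2]<200)
    if k.sum()<8: print(n,'hidden',k.sum()); continue
    Q=P[k]; c=Q.mean(0); w=np.linalg.svd(Q-c)[2][0]; w*=np.sign(w[0]); t=(Q-c)@w; print(n,k.sum(),c.round(1),w.round(3),'yaw',np.arctan2(w[1],w[0]).round(3),'pitch',np.arcsin(w[2]).round(3),t.min(),t.max(),'zrange',Q[:,2].min(),Q[:,2].max())
print(st['gripper_width'])
cv2.imwrite('pics/p5.png',cv2.resize(S['pixels'][180:300,240:360],(600,600),interpolation=cv2.INTER_CUBIC))
```

```text
pos [ 523.  -326.9   66.6] yaw 0.133 tool dp units [ 0.796 -6.28 ]
turn units about tool z [  4.08 -31.92] q7 -0.45
side 184 [ 471.9 -337.2  120.6] [0.991 0.131 0.032] yaw 0.131 pitch 0.032 -41.34590073839878 43.666504776357385 zrange 109.35352249410425 174.13699915194206
top 138 [ 467.1 -331.5  120.9] [0.993 0.107 0.044] yaw 0.107 pitch 0.044 -37.066730638626346 40.51691690881808 zrange 108.82017299180802 190.06975212020893
21.766260576322146
```

View pics/p5.png

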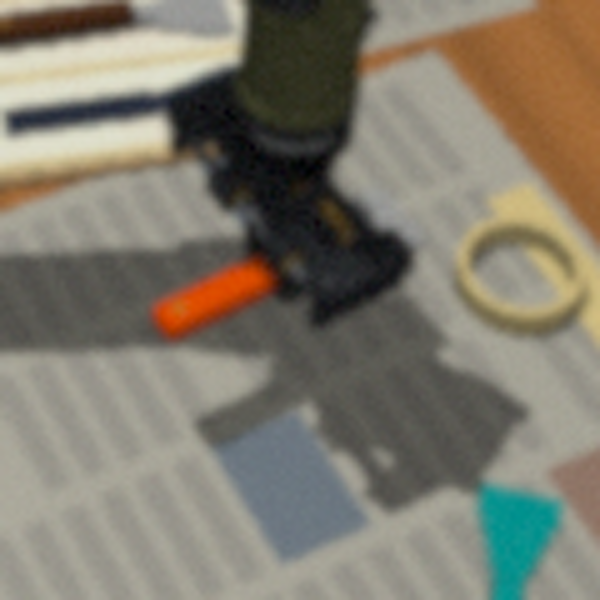

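The scraper is held level (pitch about 0.03) with its yaw following the tool; the orange handle is at (215,297). I carry it over its lane and finish the turn.

Emit:
apply_moves(dp=[[0.08,-0.63,0],[0.08,-0.63,0],[0.08,-0.63,0],[0.08,-0.63,0],[0.08,-0.63,0],[0.08,-0.63,0],[0.08,-0.63,0],[0.08,-0.63,0],[0.08,-0.63,0],[0.08,-0.63,0]], dr=[[0,0,0],[0,0,0],[0,0,0],[0,0,0],[0,0,0],[0,0,0],[0,0,0],[0,0,0],[0,0,0],[0,0,0]], claw=[10,10,10,10,10,10,10,10,10,10])

```text
clock: 17.17
tool_pos: [520.8, -72.1, 67.4]
orientation: [-3.141, 0.001, 0.138]
wrist_force: [0.1, 0.5, -0.6]
gripper_width: 21.4
gripper_force: 30.0
```

Emit:
apply_moves(dp=[[0,0,0],[0,0,0],[0,0,0],[0,0,0],[0,0,0],[0,0,0],[0,0,0],[0,0,0]], dr=[[0,0,0.82],[0,0,0.82],[0,0,0.82],[0,0,0.82],[0,0,0.8],[0,0,0],[0,0,0],[0,0,0]], claw=[10,10,10,10,10,10,10,10])

```text
clock: 17.83
tool_pos: [521.0, -73.3, 67.6]
orientation: [-3.142, 0.0, -0.217]
wrist_force: [0.2, 0.2, -1.2]
gripper_width: 21.7
gripper_force: 30.0
```

```bash
python3 -c "
from h import *
plan(521.3,-73.7,-0.223)"
```

```text
pos [521.  -73.3  67.6] yaw -0.217 tool dp units [0.008 0.007]
turn units about tool z [  0.06 -35.94] q7 -0.94
```

Emit:
apply_moves(dp=[[0,0,0.4],[0,0,0.5],[0,0,0.5],[0,0,0.4],[0,0,0.2],[0,0,0.1],[0,0,0.05],[0,0,0.05],[0,0,0],[0,0,0]], dr=[[0,0,0],[0,0,0],[0,0,0],[0,0,0],[0,0,0],[0,0,0],[0,0,0],[0,0,0],[0,0,0],[0,0,0]], claw=[10,10,10,10,10,10,10,10,10,10])

```text
clock: 18.67
tool_pos: [521.6, -73.4, -19.5]
orientation: [-3.142, -0.001, -0.22]
wrist_force: [0.1, -0.2, -0.5]
gripper_width: 22.1
gripper_force: 30.0
```

Emit:
apply_moves(dp=[[0,0,0.03],[0,0,0.03],[0,0,0.03],[0,0,0],[0,0,0]], dr=[[0,0,0],[0,0,0],[0,0,0],[0,0,0],[0,0,0]], claw=[10,10,10,10,10])

```text
clock: 19.08
tool_pos: [521.1, -73.3, -23.8]
orientation: [-3.141, 0.0, -0.22]
wrist_force: [-0.2, -0.3, -0.7]
gripper_width: 21.9
gripper_force: 30.0
```

Nearly touching, so I creep down until the board pushes back.

Emit:
apply_moves(dp=[[0,0,0.02],[0,0,0.02],[0,0,0],[0,0,0]], dr=[[0,0,0],[0,0,0],[0,0,0],[0,0,0]], claw=[10,10,10,10])

```text
clock: 19.42
tool_pos: [521.2, -73.3, -24.0]
orientation: [-3.141, -0.001, -0.22]
wrist_force: [-2.1, 0.9, 12.0]
gripper_width: 21.9
gripper_force: 30.0
```

12 N upward, so the scraper is on the board. I release, then rise.

Emit:
apply_moves(dp=[[0,0,0],[0,0,0],[0,0,0],[0,0,0],[0,0,0],[0,0,0],[0,0,-0.1],[0,0,-0.3],[0,0,-0.6],[0,0,-0.8]], dr=[[0,0,0],[0,0,0],[0,0,0],[0,0,0],[0,0,0],[0,0,0],[0,0,0],[0,0,0],[0,0,0],[0,0,0]], claw=[30,40,44,44,44,44,44,44,44,44])

```text
clock: 20.25
tool_pos: [519.6, -73.5, 46.2]
orientation: [3.141, 0.004, -0.221]
wrist_force: [0.1, -0.7, -0.0]
gripper_width: 43.9
gripper_force: 0.0
```

Emit:
apply_moves(dp=[[0,0,-0.8],[0,0,-0.8],[0,0,-0.8],[0,0.7,-0.5],[0,0.9,0],[0,0.9,0],[0,0.9,0],[0,0.9,0],[0,0.9,0],[0,0.9,0]], dr=[[0,0,0],[0,0,0],[0,0,0],[0,0,0],[0,0,0],[0,0,0],[0,0,0],[0,0,0],[0,0,0],[0,0,0]], claw=[44,44,44,44,44,44,44,44,44,44])

```text
clock: 21.08
tool_pos: [466.8, -313.3, 162.8]
orientation: [3.141, 0.0, -0.221]
wrist_force: [0.4, -0.7, -1.0]
gripper_width: 44.0
gripper_force: 0.0
```

Emit:
apply_moves(dp=[[0,0,0],[0,0,0],[0,0,0],[0,0,0],[0,0,0]], dr=[[0,0,0],[0,0,0],[0,0,0],[0,0,0],[0,0,0]], claw=[44,44,44,44,44])

```text
clock: 21.5
tool_pos: [468.5, -309.6, 162.4]
orientation: [-3.14, 0.001, -0.217]
wrist_force: [0.6, -0.1, 0.3]
gripper_width: 44.2
gripper_force: 0.0
```

Run:
```python
from h import *
s=snap('top'); im=s['pixels']; S2=snap('side')
H,Sa,V=cv2.split(cv2.cvtColor(im,cv2.COLOR_BGR2HSV)); o=((H<=12)&(Sa>180)&(V>110)); o[:150]=0;o[225:]=0;o[:,245:]&=True;o[:,:245]=0;o[:,295:]=0
v,u=np.where(o)
if len(u)>10:
    Q=world(s,np.c_[u,v],28)[:,:2]; c=Q.mean(0); e=np.linalg.eigh(np.cov(Q.T))[1][:,1]; e*=np.sign(e[0]); t=(Q-c)@e
    g=c+e*((t.min()+t.max())/2+35); print(len(u),'origin',g,'yaw',np.arctan2(e[1],e[0]),'tip',g+103*e,t.min(),t.max(),'z',world(s,np.c_[u,v])[:,2].mean())
print('want (521.3,-73.7) -0.223 tip (621.7,-96.4)')
v,u=np.mgrid[180:222,130:176]; uv=np.c_[u.ravel(),v.ravel()]; P=world(s,uv); m=(P[:,2]>88)&(P[:,2]<100); B=P[m][:,:2]; e=np.linalg.eigh(np.cov(B.T))[1][:,1]; print('bar',np.degrees(np.arctan2(e[1],e[0])))
a=im[130:240,195:305];b=S2['pixels'][145:225,210:310]
cv2.imwrite('pics/p6.png',np.hstack([cv2.resize(a,(400,400),interpolation=cv2.INTER_CUBIC),cv2.resize(b,(400,400),interpolation=cv2.INTER_CUBIC)])); print(ctrl.observe()['tool_pos'])
```

```text
want (521.3,-73.7) -0.223 tip (621.7,-96.4)
bar 158.85054689841326
[ 468.46710534 -310.07300543  162.56310321]
```

View pics/p6.png

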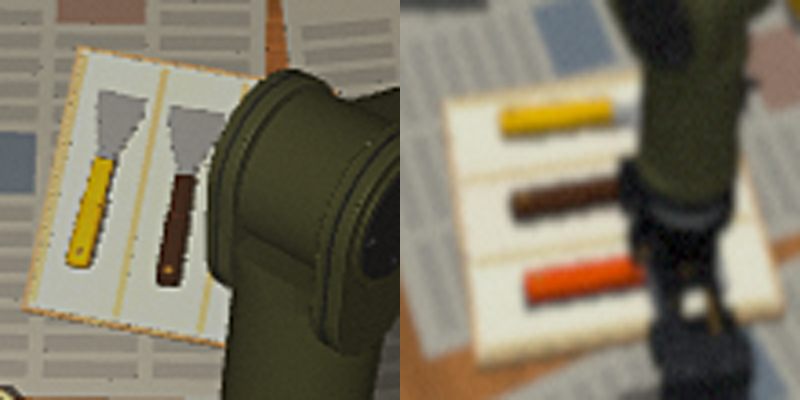

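The bar is at -21.1°, exactly off, and the neighbouring knives are in place. The arm still hides the scraper from above at (320,210), so I move it further away.

Emit:
apply_moves(dp=[[0,0.8,0],[0,0.8,0],[0,0.8,0],[0,0.8,0],[0,0.8,0],[0,0,0],[0,0,0],[0,0,0],[0,0,0],[0,0,0]], dr=[[0,0,0],[0,0,0],[0,0,0],[0,0,0],[0,0,0],[0,0,0],[0,0,0],[0,0,0],[0,0,0],[0,0,0]], claw=[44,44,44,44,44,44,44,44,44,44])

```text
clock: 22.43
tool_pos: [434.2, -465.7, 162.5]
orientation: [-3.14, 0.0, -0.217]
wrist_force: [-0.5, 0.8, 0.8]
gripper_width: 44.2
gripper_force: 0.0
```

Run:
```python
from h import *
s=snap('top'); im=s['pixels']; S2=snap('side')
for n,q,roi in(('top',s,(150,225,245,295)),('side',S2,(180,225,225,300))):
    H,Sa,V=cv2.split(cv2.cvtColor(q['pixels'],cv2.COLOR_BGR2HSV)); o=((H<=10)&(Sa>180)&(V>110)); k=np.zeros_like(o); r=roi; k[r[0]:r[1],r[2]:r[3]]=o[r[0]:r[1],r[2]:r[3]]
    v,u=np.where(k)
    if len(u)<10: print(n,len(u)); continue
    Q=world(q,np.c_[u,v],28)[:,:2]; c=Q.mean(0); e=np.linalg.eigh(np.cov(Q.T))[1][:,1]; e*=np.sign(e[0]); t=(Q-c)@e
    g=c+e*((t.min()+t.max())/2+35); print(n,len(u),'origin',g,'yaw',np.arctan2(e[1],e[0]),'tip',g+103*e,t.min(),t.max(),'z',np.median(world(q,np.c_[u,v])[:,2]))
print('want (521.3,-73.7) -0.223 tip (621.7,-96.4)')
a=im[130:240,195:305];b=S2['pixels'][145:225,210:310]
cv2.imwrite('pics/p7.png',np.hstack([cv2.resize(a,(400,400),interpolation=cv2.INTER_CUBIC),cv2.resize(b,(400,400),interpolation=cv2.INTER_CUBIC)]))
```

```text
top 174 origin [521.62170718 -73.21313087] yaw -0.22632129475730306 tip [621.99504927 -96.32572907] -57.98619600106314 60.0690316016405 z 30.74686418823751
side 129 origin [521.27892631 -78.39044587] yaw -0.20380479690006142 tip [622.147196   -99.23732019] -57.45759537798308 53.14682906390215 z 29.44238857244727
want (521.3,-73.7) -0.223 tip (621.7,-96.4)
```

View pics/p7.png

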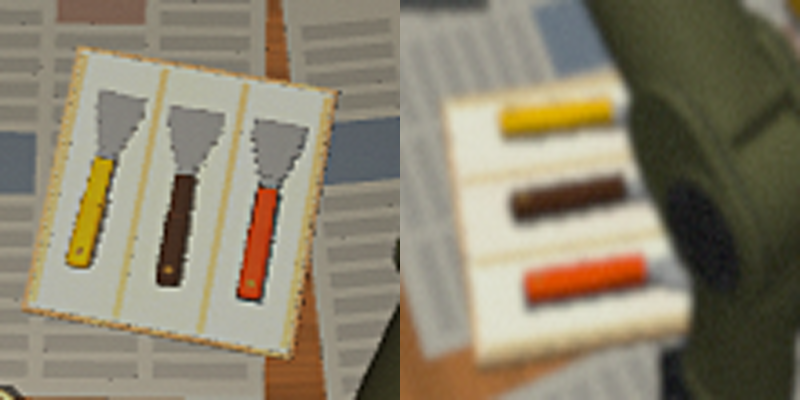

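The scraper lies on its silhouette at crop (270,210), its blade pointing the same way as its neighbours and its origin within 1 mm in the top view. I hand the job in.

```bash
python3 -c "
from h import *
print(ctrl.finish_job())"
```

```text
the job is handed in; nothing more can be done
None
```

The job is handed in (no verdict came back): the isolator handle is at its off stop, the scraper lies released on its silhouette with its blade pointing the same way as its neighbours, and I moved neither the other two knives nor the tape.

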